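# Clamp a crank arm in the bench clamp

## Task

Clamp the bare crank arm endwise in the bench clamp for work: first lay it flat on the clamp's two rests, lengthwise between the jaws, and let go of it; then swing the cam lever fully out to free the sliding jaw. Keep the thumb button on the grip block pressed in while you slide the jaw until the crank arm is held snug, without a gap, against both jaws; then release the button and swing the cam lever fully back to lock. Leave the other things on the bench where they lie.

Things in the scene. Friction and masses are not known exactly. Their poses are not given: they have to be found in the camera images.
- clamp: Bench clamp fixed to the table: dark steel base plate 80 x 480 mm, 14 mm thick, with a rail along its y axis. Origin: on the table under the rail's centre line; z up. Fixed aluminium jaw at the -y end, sliding jaw on a painted carriage (56 mm wide in x, top 50 mm above the table) at the +y end. Every x, y below is in this frame; heights are above the table.
- fixed_jaw (a point): Centre of the fixed jaw's flat face (clamp y = -180 mm, looking to +y), 51 mm up. The face is 50 mm wide and reaches 75 mm up.
- rests (a point): Mid-way between the two aluminium rests, at seat height 40 mm. The rests are at clamp y = -150 and -25 mm, each 22 mm long in y; flat seats 45 mm wide between low cheeks that lean outwards, tops 59 mm up and 57 mm apart. Between the rests it is open down to the base plate. Axes as the clamp's.
- carriage (a joint): Travel of the sliding jaw in m: its face (50 mm wide, 75 mm high) is at clamp y = 100 mm minus this; 0 = wide open; grows towards the fixed jaw; stop at 0.13. With the 185 mm crank arm between both jaws it stops at 0.095. A sprung latch catches every 10 mm (1 mm play; one catch at 0.095) and holds 35 N and more unless the thumb button is in; the locked lever holds it too. Both free: it slides with 2 N.
- handle (a point): Centre of the upright painted grip block on the carriage: 83 mm up, 50 mm behind (+y) the sliding jaw's face, on the centre line. The block is 28 mm thick in clamp x, 40 mm long in y, top 105 mm up. The thumb button stands out of its +x side. Axes as the clamp's.
- thumb_button (a joint): Black thumb button, 24 mm long, 32 mm high, centred 83 mm up, on the grip block's +x side. 0 = out, its face 26 mm from the block's centre plane; 0.008 m = fully in (18 mm), pushed to -x. Springs back; 10 N to start, 12.5 N fully in; push it fully in, the latch is clear from 7 mm. Squeeze it against the block's -x side: 40 mm across, 32 mm when in.
- cam_lever (a joint): Flat steel lever on the carriage, turning about an upright pivot 105 mm behind (+y) the sliding jaw's face, on the centre line. 0 = fully locked, pointing away from the jaws (clamp +y); 1.5 rad = fully free, swung clockwise seen from above to point to clamp +x. It locks below about 0.35 rad and only where the latch has caught. Needs about 3 N at the knob; stays where left.
- lever_knob (a point): Black upright round knob on the lever's end, 22 mm diameter, 70 mm from the pivot; this point is on its axis, 88 mm up; the knob reaches from 60 to 110 mm up, the lever arm below it from 58 to 68 mm.
- crank_center (a point): Centre (half-way up, mid-length) of the loose bare aluminium crank arm, about 0.3 kg: 185 mm overall along its own x, 22 mm thick, lying flat on the table at the +x side of the clamp. A round eye at each end (38 mm diameter at -x, 32 mm at +x), joined by a straight arm 24 mm wide. Either face may be up, either end may go to either jaw. On the rests this point is 51 mm above the table.
- crank: The same crank arm; origin at mid-length on its underside, x along its length.
- chainring: Flat dark steel chainring, 117 mm across, 4 mm thick. Bystander; origin centre of underside.
- pedal: Black platform pedal, 100 x 92 x 24 mm. Bystander; origin centre of underside.
- wrench: Steel wrench, 160 mm. Bystander; origin in its middle, underside.
- grease_jar: Jar with steel cap, 72 mm diameter, 65 mm high. Bystander; origin centre of underside.
- spray_can: Can, 64 mm diameter, 190 mm high. Bystander; origin centre of underside.
- mug: White mug, 80 mm diameter, 90 mm high. Bystander; origin centre of underside.
- stem: Dark handlebar stem, about 95 mm long, 34 mm high. Bystander; origin on its underside.
There are look-alikes about, which are no part of the job. Several things look just like the crank: the one meant starts farthest to the robot's right.

How it is judged (in metres and radians):
On the way, in this order (a step that is already met when the one before it is completed fails the run):
1. the crank arm lies flat on the two rests between the jaws, let go, while the jaw is still locked (x of crank_center in the frame of clamp between -0.012 and 0.012 m and z of crank_center in the frame of clamp between 0.046 and 0.057 m and angle between the x axis of crank and the y axis of clamp, either way round below 0.1 rad and y of crank_center in the frame of clamp between -0.095 and -0.015 m and contact force between the fingers and crank below 0.3 N and value of joint cam_lever below 0.35 rad), for 0.2 s.
2. the cam lever is swung fully out (value of joint cam_lever above 1.3 rad), for 0.1 s.
3. the sliding jaw holds the crank arm against the fixed jaw (x of crank_center in the frame of clamp between -0.012 and 0.012 m and z of crank_center in the frame of clamp between 0.046 and 0.057 m and angle between the x axis of crank and the y axis of clamp, either way round below 0.1 rad and y of crank_center in the frame of clamp between -0.0945 and -0.0835 m and value of joint carriage above 0.091 m and value of joint cam_lever above 1 rad), for 0.2 s.
At the end, for the whole second after the job is handed in: Crank arm flat on both rests (within 12 mm of the rail's centre line, 0.1 rad of its direction), between the jaws with under 4 mm total gap (jaw travel 91 to 99 mm); thumb button out; cam lever within 0.2 rad of fully locked; all at rest (x of crank_center in the frame of clamp between -0.012 and 0.012 m and z of crank_center in the frame of clamp between 0.046 and 0.057 m and angle between the x axis of crank and the y axis of clamp, either way round below 0.1 rad and y of crank_center in the frame of clamp between -0.0945 and -0.0835 m and value of joint carriage between 0.091 and 0.099 m and value of joint thumb_button below 0.002 m and value of joint cam_lever below 0.2 rad and linear speed of crank below 0.02 m/s); the robot touches nothing.
It fails at once if the sliding jaw is forced along with the thumb button out (value of joint carriage between 0.037 and 0.083 m and velocity of joint carriage above 0.04 m/s and value of joint thumb_button below 0.003 m).
It fails at once if a bystander is moved more than 30 mm (distance of any of chainring, pedal, wrench, grease_jar, spray_can, mug, stem from where it was at the start of the episode above 0.03 m).
It also fails if it takes over 72 s, if anything falls off the work surface, if the arm or the gripper's body presses on something with over 40 N, if the wrist force passes 120 N, or if a joint passes its speed limit or range.

## Robot

A 7-joint arm with a two-finger parallel gripper is mounted at the origin on the work surface. World frame = base frame: x ahead of the robot, y to its left, z up, the work surface at z = 0. Lengths are in m, angles in degrees, forces in N, time in s.
With the tool pointing down it reaches from about 0.35 to 0.775 m from the base axis. Payload 3.1 kg.
Tool frame: the origin (TCP) lies on the centre line of the jaws, within the pads' length; the fingertips stand 17 mm ahead of it and the grasp point (between the pads) lies 2 mm behind it (robot.tip_reach is the distance from the TCP to the fingertips, in m); z points along the fingers, y is the direction in which the jaws open and shut (so a half turn about z gives the same grasp; the last joint's range is limited). The gripper opens to 85 mm and grips with 20 to 120 N. Pads are 22 mm wide; open, the fingers measure 114 mm over their backs; the gripper's body (76 mm by 85 mm) begins 54 mm behind the grasp point. The pads swing forward as they close: fully open they stand 13 mm farther back than shut.
Start: joints at [63.272, 17.813, 0.802, 86.603, -0.252, 75.585, -1.558], TCP at [0.227, -0.501, 0.248] pointing down, gripper open.
Joint ranges: [-154.91, 154.91], [-16.99, 109.72], [-72.82, 74.43], [7.12, 147.25], [-82.49, 262.49], [11.32, 116.49], [-174.64, 174.64]. Speed limits (degrees/s): [159.86, 159.86, 180, 180, 180, 180, 180].

## Interface

Orientations are given as [roll, pitch, yaw] about the fixed x, y, z axes, in that order (R = Rz(yaw) Ry(pitch) Rx(roll)).
In Python, from station import robot, fingers, vision, workorder, recognise gives the robot as it stands. Calls block until the motion is done:
- robot.move_to(position, orientation): joint-space move of the TCP to a pose.
- robot.line_to(position, orientation=None, velocity=0.15, f_stop=None): straight line of the TCP; orientation=None keeps the orientation; velocity is the mean speed in m/s. With f_stop (N) it stops when the force on the tool has changed by that much, and returns True; else False.
- robot.move_j(angles): joint-space move.
- fingers.gripper_to(opening, force=None): opening from 0.0 (shut) to 1.0 (fully open); force is the grip in N (None keeps the last); returns when the fingers have stopped.
- robot.pause(seconds).
- robot.inverse_kinematics(position, orientation): joint angles nearest the present ones, or None.
- vision.grab_frame(name): name is "scene" or "top" or "wrist"; returns the picture (384x512x3 uint8, red, green, blue); there is no depth.
- vision.calibration(name): a dict with "mtx" (3x3 intrinsics, pixels), "extrinsics" (4x4, takes a point from world to camera coordinates); the wrist camera has in their place "T_tool_cam" (4x4, takes a point from camera to tool coordinates, whose origin is the TCP and whose axes are the flange's). Camera axes: x right, y up, looking along -z (the intrinsics and any distortion apply to the point x, -y, -z); pixel columns grow to the right and rows downward; lengths in m; the calibration is good to about 2 mm. The wrist camera is an equidistant fisheye: a pixel r from the principal point sees the ray r / f radians off the axis. A picture is of the moment at which its call begins: read the wrist's pose just before it. calibration takes no time and is no camera call.
A pose or a line that the arm cannot do raises robot.PlanningError and nothing moves.
- workorder.close_job(): hands the job in, once; it reports no verdict.
Trained networks look in the newest picture that a camera, given by its name, has taken for a name from the list of things; names that differ only in an ending like _2 or _b are one class to them, and where a whole thing is asked for, a point or a joint stands for the part that bears it (a point fixed in the world has none). Each returns a list of dicts, best first, with "p" (0 to 1); they miss things now and then, are a little off and sometimes report something else, mostly with a low value. They report only what shows in the picture. A call takes as long as a camera call. They do not tell look-alikes from the thing itself.
- recognise(label, camera): "rect" ([centre column, centre row, width, height] in pixels, round what is visible of it).
Readings, each from a call of its own:
- robot.current_time_s(): time.
- robot.current_joint_positions(): joint angles.
- robot.current_dq(): joint speeds.
- robot.current_joint_torque(): joint torques, N m.
- robot.current_tool_pos(): TCP position.
- robot.current_eef_rot(): TCP orientation.
- robot.current_contact_force(): force on the tool from outside, world axes, zero at the start.
- robot.current_torque(): the same for the moment, N m.
- robot.current_finger_gap(): opening from 0.0 (shut) to 1.0 (fully open).
Only numpy, scipy, OpenCV 4.12 (cv2) and the standard library are available. Lean on these libraries where they do the work, as an engineer would, in place of code of your own. Each camera call takes 0.05 s, during which the arm holds its last target. There are 200 camera calls.

## Working session

There is one attempt and no reset: what is moved stays moved. The work goes in short steps, each a Python script; the robot and the scene stay as the last script left them, time stands still between calls to the robot, and variables do not carry over. Pictures are saved under pics/ and viewed, about 8 in all and at most 12, crops included, and the job is handed in when it is done.

```bash
ls; mkdir -p pics; cat > h.py <<'E'
from station import robot, fingers, vision, workorder, recognise
import numpy as np, cv2
from scipy.spatial.transform import Rotation as R
def ray(cam,u,v,pose=None):
    c=vision.calibration(cam); K=np.array(c["mtx"])
    x=(u-K[0,2])/K[0,0]; y=(v-K[1,2])/K[1,1]
    if cam=="wrist":
        r=np.hypot(x,y); s=np.sin(r)/r if r>1e-9 else 1
        d=np.array([x*s,-y*s,-np.cos(r)]); p,o=pose
        T=np.eye(4);T[:3,:3]=R.from_euler('xyz',o,degrees=True).as_matrix();T[:3,3]=p
        M=T@np.array(c["T_tool_cam"])
    else:
        d=np.array([x,-y,-1.]); M=np.linalg.inv(np.array(c["extrinsics"]))
    return M[:3,3],M[:3,:3]@d
def at_z(cam,u,v,z,pose=None):
    o,d=ray(cam,u,v,pose); return o+d*(z-o[2])/d[2]
def proj(cam,P,pose=None):
    c=vision.calibration(cam); K=np.array(c["mtx"])
    if cam=="wrist":
        p,o=pose;T=np.eye(4);T[:3,:3]=R.from_euler('xyz',o,degrees=True).as_matrix();T[:3,3]=p
        E=np.linalg.inv(T@np.array(c["T_tool_cam"]))
    else: E=np.array(c["extrinsics"])
    q=E[:3,:3]@np.array(P)+E[:3,3]; x,y,z=q[0],-q[1],-q[2]
    if cam=="wrist":
        r=np.hypot(x,y);t=np.arctan2(r,z);x,y=x/r*t,y/r*t
    else: x,y=x/z,y/z
    return K[0,0]*x+K[0,2],K[1,1]*y+K[1,2]
def save(img,name): cv2.imwrite("pics/"+name,img[:,:,::-1])
def wpose(): return robot.current_tool_pos(),robot.current_eef_rot()
E
cat > a.py <<'E'
from h import *
a=vision.grab_frame("top");b=vision.grab_frame("scene")
save(cv2.resize(a,None,fx=1.5,fy=1.5,interpolation=cv2.INTER_CUBIC),"top1.png");save(b,"scene1.png")
for n in ["crank","clamp","handle","lever_knob","rests","thumb_button","fixed_jaw"]:
    for c in ["top"]:
        try: print(n,c,[(np.round(r["rect"]).tolist(),round(r["p"],2)) for r in recognise(n,c)])
        except Exception as e: print(n,e)
for c in("top","scene"):
    d=vision.calibration(c);E=np.linalg.inv(np.array(d["extrinsics"]));print(c,np.round(E,3).tolist(),np.array(d["mtx"]).tolist(),[k for k in d])
print(vision.calibration("wrist"), robot.current_time_s(),wpose(),robot.tip_reach)
E
python3 a.py
```

```text
pics
crank top [([163.0, 250.0, 18.0, 53.0], 0.83), ([280.0, 155.0, 45.0, 22.0], 0.79)]
clamp top [([240.0, 193.0, 146.0, 44.0], 0.71)]
handle top [([198.0, 200.0, 60.0, 24.0], 0.62), ([185.0, 200.0, 28.0, 9.0], 0.51)]
lever_knob top [([184.0, 201.0, 26.0, 8.0], 0.65), ([196.0, 199.0, 59.0, 24.0], 0.61), ([225.0, 236.0, 41.0, 24.0], 0.32)]
rests top [([241.0, 194.0, 144.0, 40.0], 0.56)]
thumb_button top [([241.0, 193.0, 143.0, 44.0], 0.54)]
fixed_jaw top [([241.0, 194.0, 145.0, 44.0], 0.92)]
top [[0.01, 0.985, -0.173, 0.293], [-1.0, 0.015, 0.024, 0.004], [0.026, 0.173, 0.985, 1.422], [0.0, 0.0, 0.0, 1.0]] [[414.6068952202655, 0.0, 255.40378985999217], [0.0, 414.6068952202655, 192.07036327072544], [0.0, 0.0, 1.0]] ['mtx', 'extrinsics']
scene [[0.902, -0.311, 0.301, 0.936], [0.432, 0.674, -0.599, -0.86], [-0.017, 0.67, 0.742, 1.117], [0.0, 0.0, 0.0, 1.0]] [[494.32346325222, 0.0, 258.77252259642], [0.0, 494.32346325222, 195.74720984946208], [0.0, 0.0, 1.0]] ['mtx', 'extrinsics']
{'mtx': array([[297.31863964,   0.        , 248.65814257],
       [  0.        , 297.31863964, 187.59935548],
       [  0.        ,   0.        ,   1.        ]]), 'T_tool_cam': array([[ 1.34127881e-04,  9.59327710e-01,  2.82294751e-01,
         7.12281496e-02],
       [ 9.99999983e-01, -9.38341413e-05, -1.56255780e-04,
        -9.73963094e-04],
       [-1.23411614e-04,  2.82294767e-01, -9.59327707e-01,
        -1.25458012e-01],
       [ 0.00000000e+00,  0.00000000e+00,  0.00000000e+00,
         1.00000000e+00]])} 0.45 (array([ 0.22669402, -0.50107269,  0.2482155 ]), array([-1.79991165e+02, -6.11303322e-04,  2.43428761e+01])) 0.017
```

View pics/top1.png

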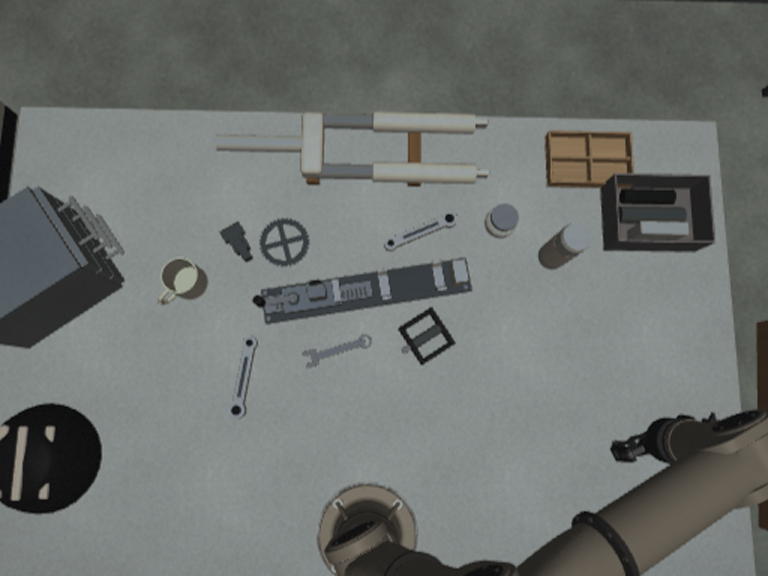

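View pics/scene1.png

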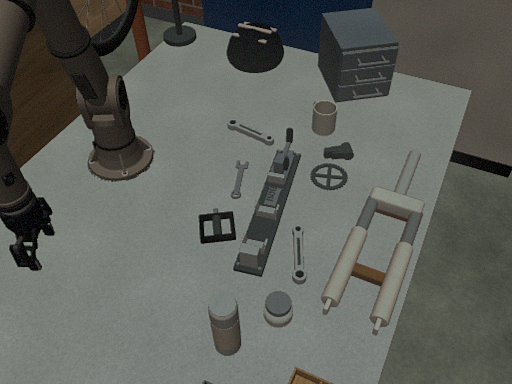

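The top view shows the meant crank (farthest right of the robot) at about (421,231) in the 1.5x picture. The clamp plate's corners are at (262,288), (467,258), (471,291) and (266,323), with the lever knob at (258,300). The second crank, at the left, is the look-alike.

```bash
cat > b.py <<'E'
from h import *
s=1.5
C=[at_z("top",u/s,v/s,.014) for u,v in[(262,288),(467,258),(471,291),(266,323)]]
print(np.round(C,3)); c=np.mean(C,0); print("c",c)
a=(C[0]+C[3])/2-(C[1]+C[2])/2; print("len",np.linalg.norm(a),"yaw of y",np.degrees(np.arctan2(a[1],a[0])))
e1=at_z("top",391/s,244/s,.022);e2=at_z("top",451/s,218/s,.022);print("eyes",e1,e2,np.linalg.norm(e1-e2),np.degrees(np.arctan2(*(e1-e2)[1::-1])))
for n,(u,v) in dict(ring=(284,242),mug=(182,279),jar=(502,220),pedal=(427,336),wrench=(338,350),stem=(237,241)).items(): print(n,np.round(at_z("top",u/s,v/s,.01),3))
cr=(e1+e2)/2
y=a/np.linalg.norm(a); yaw=np.degrees(np.arctan2(y[1],y[0]))
# view from above between crank and clamp
robot.move_to([cr[0]-.10,cr[1],.33],[180,0,0])
p=wpose(); im=vision.grab_frame("wrist"); save(cv2.resize(im,None,fx=1.5,fy=1.5,interpolation=cv2.INTER_CUBIC),"w1.png")
print(p,robot.current_time_s())
print([(np.round(r["rect"],1).tolist(),round(r["p"],2)) for r in recognise("crank","wrist")])
np.save("w1.npy",np.array([p[0],p[1]]))
E
python3 b.py
```

```text
[[ 0.536  0.247  0.014]
 [ 0.614 -0.224  0.014]
 [ 0.536 -0.233  0.014]
 [ 0.456  0.235  0.014]]
c [0.53553117 0.006173   0.014     ]
len 0.4760875012099046 yaw of y 99.56800228075919
eyes [ 0.64252478 -0.04692422  0.022     ] [ 0.70739161 -0.18683884  0.022     ] 0.15421999576103337 114.87325221324154
ring [0.646 0.202 0.01 ]
mug [0.555 0.431 0.01 ]
jar [ 0.708 -0.309  0.01 ]
pedal [ 0.431 -0.131  0.01 ]
wrench [0.397 0.071 0.01 ]
stem [0.647 0.31  0.01 ]
(array([ 0.574583  , -0.11857772,  0.32976586]), array([ 1.79939762e+02,  3.65257835e-02, -1.39441330e-01])) 2.4
[([245.1, 86.1, 118.0, 62.7], 0.91), ([53.9, 254.9, 26.3, 49.7], 0.71)]
```

View pics/w1.png

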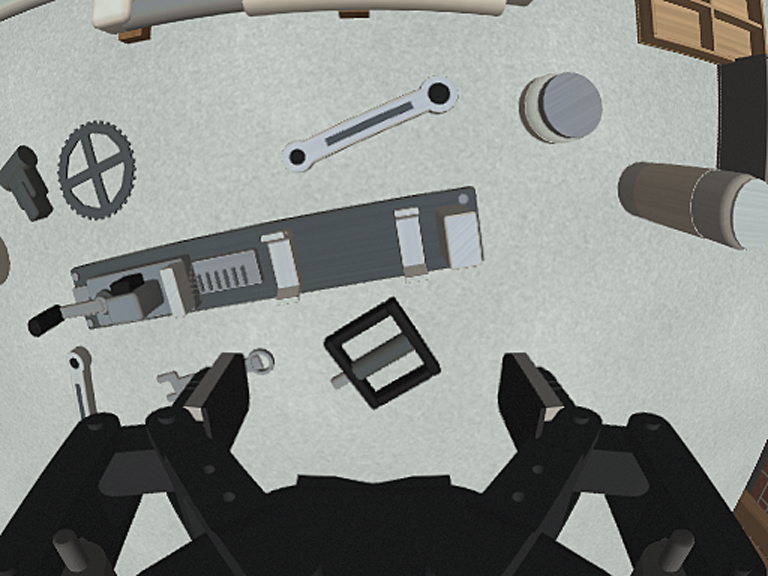

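The wrist view shows the meant crank with its big eye's hole at (438,94) and small eye's hole at (297,156). The clamp plate's far edge runs from (73,270) to (473,187), with the knob at (45,320). I'll fit the poses and overlay the model.

```bash
cat > c.py <<'E'
from h import *
s=1.5; P=np.load("w1.npy"); pose=(P[0],P[1])
w=lambda u,v,z:at_z("wrist",u/s,v/s,z,pose)
e1=w(297,156,.022);e2=w(438,94,.022);d=e1-e2
print("eyes",e1,e2,np.linalg.norm(d),np.degrees(np.arctan2(d[1],d[0])))
A=w(73,270,.014);B=w(473,187,.014);D=w(92,328,.014);a=A-B
print("corners",A,B,D,np.linalg.norm(a),np.linalg.norm(A-D),np.degrees(np.arctan2(a[1],a[0])))
y=a/np.linalg.norm(a);x=np.array([y[1],-y[0],0]); c=(A+B)/2-x*.04; print("centre",c)
yaw=np.arctan2(y[1],y[0])-np.pi/2; print("yaw",np.degrees(yaw))
img=cv2.imread("pics/w1.png")
def L(p,col=(0,0,255)):
    q=[proj("wrist",[c[0]+x[0]*X+y[0]*Y,c[1]+x[1]*X+y[1]*Y,Z],pose) for X,Y,Z in p]
    cv2.polylines(img,[np.int32(np.array(q)*s*2)],True,col,1)
def box(x0,x1,y0,y1,z,col): L([(x0,y0,z),(x1,y0,z),(x1,y1,z),(x0,y1,z)],col)
img=cv2.resize(img,None,fx=2,fy=2)
box(-.04,.04,-.24,.24,.014,(0,0,255))
box(-.025,.025,-.180,-.2,.075,(0,255,0))
box(-.025,.025,.1,.115,.075,(0,255,0))
for yy in(-.150,-.025): box(-.0285,.0285,yy-.011,yy+.011,.059,(255,0,255)); box(-.0225,.0225,yy-.011,yy+.011,.04,(255,255,0))
box(-.014,.014,.13,.17,.105,(0,255,255)); box(-.005,.005,.27,.28,.11,(0,165,255))
box(.014,.026,.138,.162,.099,(255,100,0))
cv2.imwrite("pics/o1.png",cv2.resize(img[320:700,20:1020],None,fx=.8,fy=.8,interpolation=cv2.INTER_AREA))
E
python3 c.py
```

```text
eyes [ 0.64446926 -0.04501985  0.022     ] [ 0.70484081 -0.18095505  0.022     ] 0.1487383724265591 113.94696501435094
corners [0.53082013 0.24451479 0.014     ] [ 0.61370415 -0.21859201  0.014     ] [0.45607047 0.23087916 0.014     ] 0.47046537583652415 0.07598317251779449 100.14701634180993
centre [0.53288778 0.00591441 0.014     ]
yaw 10.147016341809923
```

View pics/o1.png

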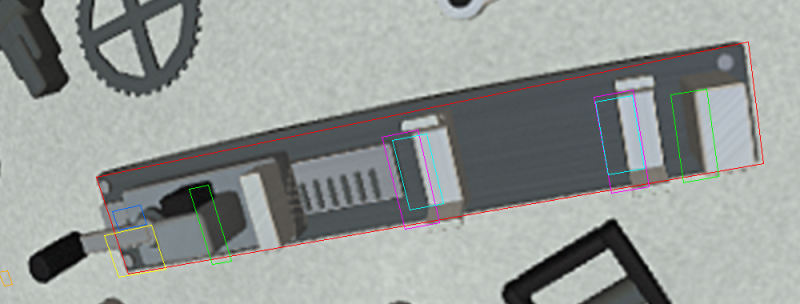

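The plate outline fits. However, the jaws and rests sit about 15 mm further to -y than a centred plate predicts, and the carriage seems to start around 0.02–0.03. I'll take a closer look, square to the clamp.

```bash
cat > d.py <<'E'
from h import *
robot.move_to([.495,.02,.24],[180,0,10])
p=wpose(); im=vision.grab_frame("wrist"); np.save("w2.npy",np.array(p)); cv2.imwrite("pics/w2raw.png",im[:,:,::-1])
big=cv2.resize(im,None,fx=3,fy=3,interpolation=cv2.INTER_CUBIC)
save(cv2.resize(im,None,fx=1.56,fy=1.56,interpolation=cv2.INTER_CUBIC),"w2.png")
print(p,robot.current_time_s())
for n in ["lever_knob","handle","rests","fixed_jaw","thumb_button"]: print(n,[(np.round(r["rect"],1).tolist(),round(r["p"],2)) for r in recognise(n,"wrist")][:2])
E
python3 d.py
```

```text
(array([0.49631397, 0.01819548, 0.24082473]), array([ 1.79898350e+02, -1.27706247e-01,  9.85517666e+00])) 3.2583
lever_knob []
handle [([121.7, 136.7, 179.2, 55.2], 0.87)]
rests [([241.2, 135.7, 420.0, 67.9], 0.77)]
fixed_jaw [([153.0, 123.1, 30.4, 14.7], 0.27)]
thumb_button [([154.3, 121.4, 29.7, 14.0], 0.84), ([489.3, 70.8, 45.0, 48.4], 0.54)]
```

View pics/w2.png

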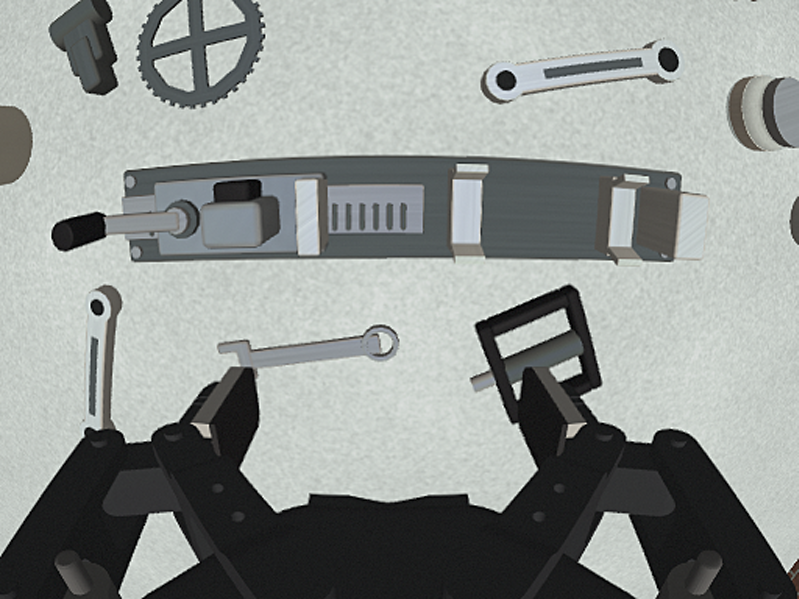

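The closer view shows the fixed jaw's face top edge at about (679,193)–(676,260). The rests' cheeks are at columns 454–488 and 613–647, the grip block's top at (203–265, 203–240), the button at (238,190) and the knob top at (65,236). I'll fit the clamp pose and carriage travel to these.

```bash
cat > e.py <<'E'
from h import *
from scipy.optimize import least_squares
s=1.56; P=np.load("w2.npy"); pose=(P[0],P[1])
# (u,v | None) , clamp pt, moves with carriage
O=[((679,193),(.025,-.18,.075),0),((676,260),(-.025,-.18,.075),0),
((488,None),(.03,-.036,.059),0),((454,None),(.03,-.014,.059),0),((647,None),(.03,-.161,.059),0),((613,None),(.03,-.139,.059),0),
((None,176),(.0285,-.025,.059),0),((None,183),(.0285,-.15,.059),0),
((320,None),(0,.1,.075),1),((234,221),(0,.15,.105),1),((66,236),(0,.275,.11),1),((180,219),(0,.205,.068),1)]
def W(q,p,m):
    X,Y,Z=p; Y-=m*q[3]; c,sn=np.cos(q[2]),np.sin(q[2]); return [q[0]+c*X-sn*Y,q[1]+sn*X+c*Y,Z]
def res(q):
    r=[]
    for (u,v),p,m in O:
        a,b=proj("wrist",W(q,p,m),pose)
        if u is not None:r.append(a*s-u)
        if v is not None:r.append(b*s-v)
    return r
f=least_squares(res,[.53,-.01,.17,.02],loss='soft_l1',x_scale=[.01,.01,.02,.01]); q=f.x
print(np.round(q,4),np.degrees(q[2])); print(np.round(res(q),1)); np.save("clamp.npy",q)
pl=[at_z("wrist",u/s,v/s,.014,pose) for u,v in[(124,172),(682,172),(132,261)]]
c,sn=np.cos(q[2]),np.sin(q[2])
for p in pl: d=p-[q[0],q[1],0]; print("plate corner in clamp",c*d[0]+sn*d[1],-sn*d[0]+c*d[1])
e=[at_z("wrist",u/s,v/s,.022,pose) for u,v in[(507,80),(668,60)]]; d=e[0]-e[1];print("eyes",e,np.linalg.norm(d),np.degrees(np.arctan2(d[1],d[0])))
k=2; img=cv2.resize(cv2.imread("pics/w2raw.png"),None,fx=s*k,fy=s*k,interpolation=cv2.INTER_CUBIC)
def box(x0,x1,y0,y1,z,col,m):
    Q=[proj("wrist",W(q,p,m),pose) for p in[(x0,y0,z),(x1,y0,z),(x1,y1,z),(x0,y1,z)]]
    cv2.polylines(img,[np.int32(np.array(Q)*s*k)],True,col,1)
box(-.04,.04,-.24,.24,.014,(0,0,255),0)
box(-.025,.025,-.180,-.2,.075,(0,255,0),0)
box(-.025,.025,.1,.112,.075,(0,255,0),1)
for yy in(-.150,-.025): box(-.0285,.0285,yy-.011,yy+.011,.059,(255,0,255),0); box(-.0225,.0225,yy-.011,yy+.011,.04,(255,255,0),0)
box(-.014,.014,.13,.17,.105,(0,255,255),1); box(-.008,.008,.267,.283,.11,(0,165,255),1)
box(.018,.026,.138,.162,.099,(255,100,0),1)
i=img[270:560]; cv2.imwrite("pics/o2.png",np.vstack([i[:,60:760],i[:,760:1460]]))
E
python3 e.py
```

```text
[ 0.5365 -0.0044  0.1701  0.0301] 9.743748670129657
[ 0.3 -0.1 -3.6  0.4 -1.4  0.   0.8  9.9 -3.9 -0.1  4.3  0.3  3.9 -1.3
 -1.3 -2.2  1. ]
plate corner in clamp 0.037280261949762764 0.2510393605077054
plate corner in clamp 0.041481860821533316 -0.2254732204611235
plate corner in clamp -0.03970595346618855 0.2505504872480538
eyes [array([ 0.64446667, -0.04565656,  0.022     ]), array([ 0.70512883, -0.18146716,  0.022     ])] 0.14874278915932834 114.06875797168742
```

View pics/o2.png

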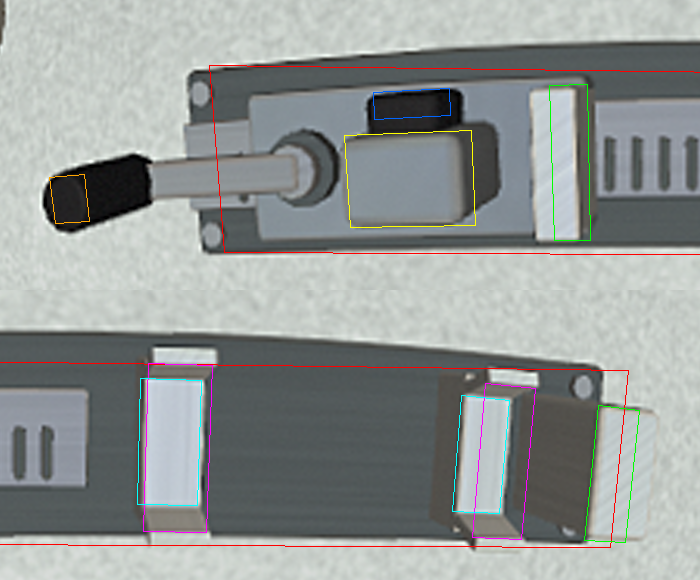

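The overlay fits to 1–2 mm: clamp origin about (0.5365, -0.005), yaw 9.74°, carriage about 0.025–0.03. The crank pose agrees between the two views, with 149 mm between eyes against 150 mm expected. Now I'll pick and carry it.

```bash
cat >> h.py <<'E'
CO=np.array([.5366,-.0055]); CY=9.74
def cl(X,Y,Z):
    c,s=np.cos(np.radians(CY)),np.sin(np.radians(CY)); return [CO[0]+c*X-s*Y,CO[1]+s*X+c*Y,Z]
def inv(p):
    c,s=np.cos(np.radians(CY)),np.sin(np.radians(CY)); d=np.array(p[:2])-CO; return np.round([c*d[0]+s*d[1],-s*d[0]+c*d[1],p[2]],4)
def st(t=""): print(t,"t",round(robot.current_time_s(),2),"clampTCP",inv(robot.current_tool_pos()),"rot",np.round(robot.current_eef_rot(),1),"F",np.round(robot.current_contact_force(),1),"gap",round(robot.current_finger_gap(),3))
E
cat > f.py <<'E'
from h import *
for y in(99.74,-80.26): print(y,[None if r is None else np.round(r,0).tolist() for r in (robot.inverse_kinematics(cl(*c),[180,0,y]) for c in[(.05,-.12,.1),(0,.12,.085),(.07,.18,.085)])])
c=[.6752,-.1147]
best=None
for y in(114.,-66.):
    r=robot.inverse_kinematics(c+[.12],[180,0,y])
    if r is not None:
        m=abs(r[6]); print(y,np.round(r,0))
        if best is None or m<best[0]: best=(m,y)
y=best[1]
robot.move_to(c+[.12],[180,0,y]); robot.line_to(c+[.024]); fingers.gripper_to(0.0,force=60); st("grip")
robot.line_to(c+[.14],velocity=.2); st("up")
y2=99.74 if y>0 else -80.26
robot.move_to(cl(0,-.08,.16),[180,0,y2]); st("over")
p=wpose(); save(vision.grab_frame("wrist"),"w3.png")
robot.line_to(cl(0,-.08,.085),[180,0,y2]); st("above")
E
python3 f.py
```

```text
99.74 [[30.0, 36.0, -32.0, 86.0, 20.0, 64.0, 4.0], [14.0, 29.0, -37.0, 101.0, 21.0, 57.0, -22.0], [6.0, 37.0, -38.0, 89.0, 25.0, 62.0, -28.0]]
-80.26 [[13.0, 32.0, -5.0, 87.0, 3.0, 61.0, -163.0], [-46.0, 29.0, 43.0, 104.0, -23.0, 56.0, -164.0], [-53.0, 41.0, 54.0, 92.0, -36.0, 66.0, -162.0]]
114.0 [ 28.  43. -35.  72.  25.  72.  17.]
-66.0 [  13.   39.   -8.   72.    5.   69. -151.]
grip t 6.52 clampTCP [ 0.1188 -0.1311  0.0248] rot [179.9   0.  114. ] F [ 0.8 -0.4  3.7] gap 0.262
up t 7.25 clampTCP [ 0.1167 -0.131   0.1379] rot [-1.798e+02 -1.000e-01  1.140e+02] F [-0.1  0.4 -3.4] gap 0.265
over t 7.83 clampTCP [-0.0015 -0.0801  0.1587] rot [-179.9    0.    99.8] F [-0.2  0.1 -2.7] gap 0.264
above t 8.53 clampTCP [ 0.001  -0.08    0.0852] rot [179.9  -0.   99.7] F [-0.4  0.4 -2.4] gap 0.261
```

View pics/w3.png

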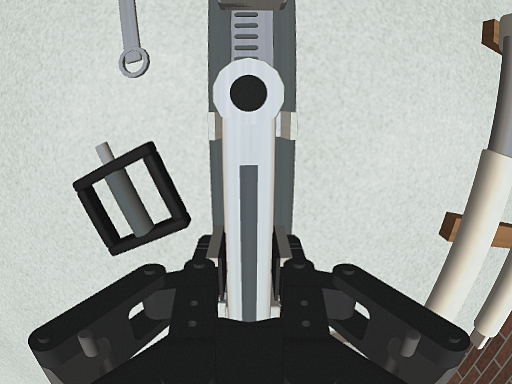

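The crank is gripped mid-length and lies parallel over the rail, with its eye at (248,93) and the rail's centre at about column 252. That is about 2 mm too far to -x, so I'll shift it slightly and lower it.

```bash
cat > g.py <<'E'
from h import *
o=[180,0,99.74]
print("touch",robot.line_to(cl(.0015,-.08,.060),o,velocity=.04,f_stop=4)); st()
fingers.gripper_to(0.6); robot.pause(.3); st("open")
robot.line_to(cl(.0015,-.08,.17),o,velocity=.25)
robot.move_to(cl(0,.06,.25),o)
p=wpose(); im=vision.grab_frame("wrist"); np.save("w4.npy",np.array(p)); save(im,"w4.png"); cv2.imwrite("pics/w4raw.png",im[:,:,::-1]); st("look")
im=vision.grab_frame("top"); print([(np.round(r["rect"],1).tolist(),round(r["p"],2)) for r in recognise("crank","top")])
save(cv2.resize(im[140:260,150:350],None,fx=4,fy=4,interpolation=cv2.INTER_CUBIC),"t4.png")
E
python3 g.py
```

```text
touch True
 t 9.06 clampTCP [ 0.0012 -0.0802  0.0647] rot [-180.     0.    99.7] F [-1.2 -0.3  4.7] gap 0.26
open t 9.75 clampTCP [-0.0002 -0.08    0.0634] rot [-179.8   -0.    99.7] F [ 0.1 -0.4 -0.4] gap 0.597
look t 11.07 clampTCP [-0.0008  0.0577  0.2482] rot [-1.798e+02  1.000e-01  9.960e+01] F [ 0.9  0.3 -0.4] gap 0.601
[([278.5, 186.9, 37.3, 9.5], 0.88), ([162.3, 253.4, 13.0, 52.9], 0.73)]
```

View pics/w4.png

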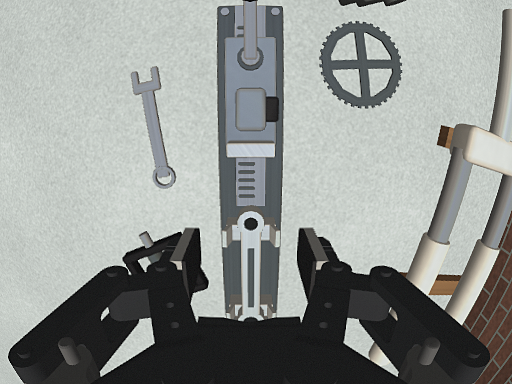

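The crank lies on both rests, centred, with its eye at (250,223). The grip block's top is at about (251,109), the button at (272,109) and the pivot at (250,57). I'll measure these, then swing the lever out.

```bash
cat > i.py <<'E'
from h import *
P=np.load("w4.npy");pose=(P[0],P[1])
for n,u,v,z in[("handle c",251,109,.105),("h +y edge",251,88,.105),("h -y edge",251,130,.105),("jaw front",251,157,.075),("jaw back",251,141,.075),("pivot",250,57,.068),("button",272,109,.09),("eye",250,223,.062),("rest -25 cheek L",227,236,.059),("rest R",276,236,.059)]: print(n,inv(at_z("wrist",u,v,z,pose)))
for y in(99.74,9.74,54.74): 
  r=[robot.inverse_kinematics(cl(*c),[180,0,y]) for c in[(-.04,.25,.1),(0,.25,.1),(.09,.18,.1),(.02,.2,.1)]]
  print(y,[None if a is None else np.round(a).tolist() for a in r])
E
python3 i.py
```

```text
handle c [0.0003 0.1253 0.105 ]
h +y edge [0.0003 0.1444 0.105 ]
h -y edge [0.0003 0.1063 0.105 ]
jaw front [0.0005 0.0758 0.075 ]
jaw back [0.0005 0.0923 0.075 ]
pivot [-0.0006  0.1784  0.068 ]
button [0.0202 0.1252 0.09  ]
eye [-0.0004 -0.0027  0.062 ]
rest -25 cheek L [-0.0274 -0.0208  0.059 ]
rest R [ 0.0301 -0.0208  0.059 ]
99.74 [[3.0, 27.0, -42.0, 103.0, 21.0, 58.0, -38.0], [2.0, 31.0, -41.0, 97.0, 23.0, 60.0, -37.0], [6.0, 39.0, -39.0, 85.0, 26.0, 66.0, -28.0], [6.0, 32.0, -40.0, 96.0, 23.0, 61.0, -31.0]]
9.74 [[-8.0, 24.0, -27.0, 104.0, 13.0, 56.0, -121.0], [-9.0, 27.0, -25.0, 98.0, 13.0, 58.0, -119.0], [-5.0, 35.0, -22.0, 85.0, 14.0, 63.0, -109.0], [-5.0, 28.0, -24.0, 96.0, 13.0, 58.0, -113.0]]
54.74 [[-2.0, 25.0, -35.0, 103.0, 17.0, 57.0, -79.0], [-3.0, 29.0, -33.0, 97.0, 18.0, 59.0, -78.0], [1.0, 36.0, -30.0, 85.0, 19.0, 64.0, -69.0], [1.0, 30.0, -32.0, 96.0, 18.0, 59.0, -72.0]]
```

Measured: handle at y=0.125, pivot at 0.179 and crank centre at about -0.079, so the carriage is at about 0.025. Next I'll swing the lever out with the knob loosely caged between the fingers.

```bash
cat >> h.py <<'E'
def swing(py,a0,a1,z=.09,v=.12,n=6,f_last=None,r=.07):
    for i,a in enumerate(np.linspace(a0,a1,n+1)[1:]):
        hit=robot.line_to(cl(r*np.sin(a),py+r*np.cos(a),z),[180,0,99.74-np.degrees(a)],velocity=v,f_stop=f_last if i>=n-2 else None)
        if hit: print("hit at",a); break
E
cat > j.py <<'E'
from h import *
py=.1795
fingers.gripper_to(.45)
robot.move_to(cl(0,py+.07,.16),[180,0,99.74])
print("down hit",robot.line_to(cl(0,py+.07,.09),[180,0,99.74],velocity=.1,f_stop=8)); st()
swing(py,0,1.56,f_last=15); st("out")
robot.line_to(cl(.07,py,.17),velocity=.2); 
robot.move_to(cl(-.0,.04,.25),[180,0,99.74])
p=wpose(); im=vision.grab_frame("wrist"); np.save("w5.npy",np.array(p)); save(im,"w5.png"); st()
E
python3 j.py
```

```text
down hit False
 t 13.15 clampTCP [0.0006 0.2497 0.0906] rot [179.9  -0.   99.7] F [-0.2  0.3 -0.4] gap 0.445
out t 15.6 clampTCP [0.0699 0.1802 0.09  ] rot [180.    0.   10.6] F [-0.7  0.2 -0.3] gap 0.45
 t 17.75 clampTCP [-2.000e-04  4.040e-02  2.494e-01] rot [-179.9   -0.    99.8] F [0.3 1.2 0.2] gap 0.451
```

View pics/w5.png

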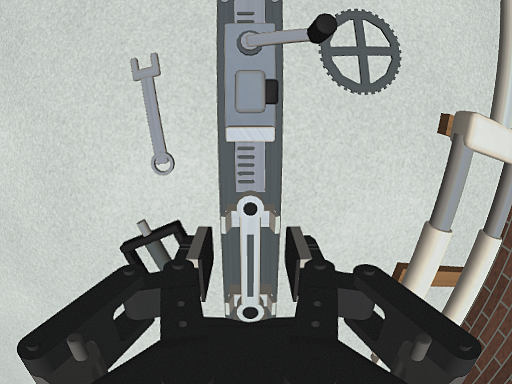

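The lever now points to clamp +x, with its knob at (320,28). The crank is still on its rests. Next I'll squeeze the grip block and button, then slide the jaw.

```bash
cat > k.py <<'E'
from h import *
P=np.load("w5.npy");pose=(P[0],P[1])
a=at_z("wrist",248,40,.068,pose);b=at_z("wrist",308,36,.068,pose);A,B=inv(a),inv(b);print("lever angle",np.arctan2(*(B-A)[:2]))
o=[180,0,99.74]; hy=.1255
fingers.gripper_to(.8)
robot.move_to(cl(.002,hy,.16),o)
print("hit",robot.line_to(cl(.002,hy,.085),o,velocity=.1,f_stop=8)); st()
fingers.gripper_to(0,force=45); robot.pause(.2); st("squeezed")
print("gap mm",robot.current_finger_gap()*85)
E
python3 k.py
```

```text
lever angle 1.467271652284352
hit False
 t 19.62 clampTCP [0.0027 0.1255 0.0857] rot [179.9  -0.   99.7] F [ 0.1  0.5 -0.2] gap 0.8
squeezed t 20.25 clampTCP [0.0019 0.126  0.0877] rot [1.799e+02 1.000e-01 9.990e+01] F [-8.1 -1.8 13.3] gap 0.351
gap mm 29.79487454870971
```

The gap reads 29.8 mm. The 24 mm crank arm read about 22 mm, so this corresponds to 32 mm and the button is fully in. Sliding the jaw now.

```bash
cat > l.py <<'E'
from h import *
p=inv(robot.current_tool_pos())
print(robot.line_to(cl(.002,.126-.078,p[2]),[180,0,99.74],velocity=.035,f_stop=12)); st("slid"); print("gap",robot.current_finger_gap()*85)
robot.pause(.4); st("held")
E
python3 l.py
```

```text
True
slid t 21.94 clampTCP [0.0021 0.0591 0.0878] rot [179.9  -0.   99.9] F [-2.  -2.6  3.6] gap 0.345
gap 29.316018173986354
held t 22.34 clampTCP [0.002  0.0608 0.0878] rot [ 1.799e+02 -1.000e-01  1.000e+02] F [-1.4 -1.   5.9] gap 0.35
```

The stop may have come from the grip preload relaxing, since the force along the rail is small. I'll push on gently.

```bash
cat > l2.py <<'E'
from h import *
z=inv(robot.current_tool_pos())[2]
print(robot.line_to(cl(.002,.044,z),[180,0,99.74],velocity=.02,f_stop=12)); st("slid"); print("gap",robot.current_finger_gap()*85)
robot.pause(.4); st("held")
E
python3 l2.py
```

```text
True
slid t 22.88 clampTCP [0.002  0.0569 0.0878] rot [179.9  -0.5 100. ] F [-3.3 -0.   2.5] gap 0.346
gap 29.386160213317197
held t 23.28 clampTCP [0.002  0.0569 0.0878] rot [179.9  -0.4 100.1] F [-4.8 -0.8  0.3] gap 0.348
```

```bash
cat > l3.py <<'E'
from h import *
z=inv(robot.current_tool_pos())[2]
print(robot.line_to(cl(.002,.046,z),[180,0,99.74],velocity=.02,f_stop=22)); st("slid"); print("gap",robot.current_finger_gap()*85)
robot.pause(.3); st("held"); im=vision.grab_frame("scene"); save(cv2.resize(im[120:290,210:350],None,fx=4,fy=4,interpolation=cv2.INTER_CUBIC),"s6.png")
E
python3 l3.py
```

```text
False
slid t 24.02 clampTCP [0.002  0.0565 0.0879] rot [180.   -0.8 100.1] F [-6.5 13.1 -0.4] gap 0.344
gap 29.24090706534466
held t 24.32 clampTCP [0.002  0.0566 0.0879] rot [180.   -0.8 100.1] F [-6.2 13.6 -0.1] gap 0.347
```

View pics/s6.png

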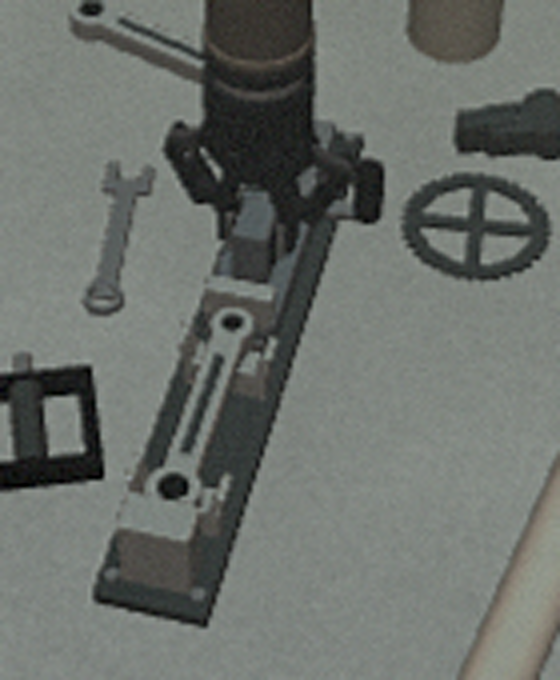

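The jaw has stopped hard: 13 N reaction, no further travel, and the handle is where 0.095 puts it. The picture shows the crank's eyes against both jaws, at (232,320) and (173,485). Next I'll release the button and swing the lever back.

```bash
cat > m.py <<'E'
from h import *
fingers.gripper_to(.8); robot.pause(.2); st("released")
z=inv(robot.current_tool_pos())
robot.line_to(cl(.002,z[1],.165),[180,0,99.74],velocity=.2)
fingers.gripper_to(.45); py=.1105; a=1.467
q=cl(.07*np.sin(a),py+.07*np.cos(a),.165);o=[180,0,99.74-np.degrees(a)]
robot.move_to(q,o)
q[2]=.09
print("hit",robot.line_to(q,o,velocity=.1,f_stop=8)); st()
swing(py,a,-.12,n=7,f_last=15); st("in"); robot.pause(.2); st()
# back off a little, rise
robot.line_to(cl(0,py+.07,.09),[180,0,99.74],velocity=.05)
robot.line_to(cl(0,py+.07,.17),[180,0,99.74],velocity=.2)
robot.move_to(cl(0,-.02,.25),[180,0,99.74])
p=wpose(); im=vision.grab_frame("wrist"); np.save("w7.npy",np.array(p)); save(im,"w7.png"); st()
E
python3 m.py
```

```text
released t 25.03 clampTCP [0.0019 0.0457 0.0878] rot [-180.     0.    99.7] F [ 1.  -0.1 -0.2] gap 0.799
hit False
 t 28.21 clampTCP [0.0703 0.1179 0.0907] rot [-1.80e+02 -1.00e-01  1.57e+01] F [ 0.7 -0.2  1.7] gap 0.445
in t 30.83 clampTCP [-0.0079  0.18    0.0902] rot [180.   -0.  106.4] F [ 1.4 -0.1  0.3] gap 0.447
 t 31.03 clampTCP [-0.008  0.18   0.09 ] rot [180.   -0.  106.5] F [1.1 0.1 0. ] gap 0.449
 t 32.82 clampTCP [-0.0005 -0.017   0.2488] rot [-1.799e+02 -1.000e-01  1.000e+02] F [ 0.3 -0.1 -0.6] gap 0.449
```

View pics/w7.png

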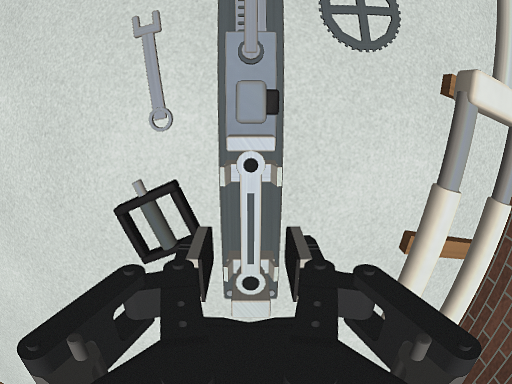

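The crank is held between both jaws with the button out at (272,102). The lever's end is out of frame, so I'll push once more gently to be sure and then look at it.

```bash
cat > n.py <<'E'
from h import *
py=.1105;o=[180,0,99.74]
robot.move_to(cl(0,py+.07,.16),o); robot.line_to(cl(0,py+.07,.09),o,velocity=.12,f_stop=8)
swing(py,0,-.2,n=2,f_last=10,v=.05); st("in")
robot.line_to(cl(0,py+.07,.09),o,velocity=.05); robot.line_to(cl(0,py+.07,.17),o,velocity=.2)
robot.move_to(cl(0,.03,.27),o)
p=wpose(); im=vision.grab_frame("wrist"); np.save("w8.npy",np.array(p)); cv2.imwrite("pics/w8raw.png",im[:,:,::-1])
save(cv2.resize(im[0:290,170:330],None,fx=2,fy=2,interpolation=cv2.INTER_CUBIC),"w8.png"); st()
for n in ["lever_knob","thumb_button","crank"]: print(n,[(np.round(r["rect"],1).tolist(),round(r["p"],2)) for r in recognise(n,"wrist")][:2])
E
python3 n.py
```

```text
hit at -0.2
in t 34.93 clampTCP [-0.0078  0.1787  0.0913] rot [1.793e+02 1.000e-01 1.108e+02] F [2.9 0.5 0.1] gap 0.45
 t 36.64 clampTCP [-0.001   0.0325  0.2682] rot [-1.798e+02 -1.000e-01  1.000e+02] F [-0.3 -0.5 -0.2] gap 0.451
lever_knob [([250.1, 61.6, 20.2, 91.0], 0.55), ([250.8, 160.4, 67.5, 320.5], 0.36)]
thumb_button [([272.5, 150.4, 10.7, 28.4], 0.71)]
crank [([248.4, 252.9, 25.1, 115.5], 0.58)]
```

View pics/w8.png

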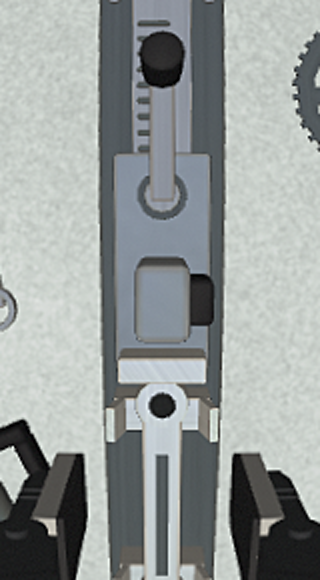

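The lever is in line with the rail, from pivot (162,195) to knob (162,60). The button is out at (201,300), and the crank's eye touches the sliding jaw at (162,385). Handing the job in.

```bash
python3 -c "
from h import *
P=np.load('w8.npy');pose=(P[0],P[1])
for n,u,v,z in[('handle',251,150,.105),('jaw front',251,191,.075),('eye',251,202,.062),('pivot',251,97,.068)]: print(n,inv(at_z('wrist',u,v,z,pose)))
workorder.close_job()"
```

```text
handle [0.     0.0581 0.105 ]
jaw front [0.0004 0.007  0.075 ]
eye [ 0.0005 -0.0105  0.062 ]
pivot [0.     0.1108 0.068 ]
the job is handed in; nothing more can be done
```

The job is handed in at about 37 s, with the crank arm clamped endwise and locked. No verdict came back, so the outcome below rests on my own checks.

**What I did:**
- I laid the right-hand crank arm on the two rests and let go of it.
- I swung the cam lever out to about 1.47 rad.
- I squeezed the thumb button against the grip block and slid the jaw until it stopped hard, with about 13 N reaction.
- I released the button and swung the lever back to locked.

**Last checks:**
- **Lever:** it lies in line with the rail. A second gentle push met the stop.
- **Button:** it is out.
- **Jaw:** the sliding jaw's face measured at clamp y ≈ 0.007 m, so travel is about 0.093–0.095 m.
- **Crank arm:** it is centred to within 1 mm across the rail, centre at y ≈ -0.087 m.
- **Robot:** the arm is clear of everything, and the bystanders were not touched as far as the pictures show.

**Disagreements:**
- The handle measured about 2–3 mm from where 0.095 m of travel should put it, which is within my camera error.
- Two early force stops during the slide came before a clear reaction along the rail, so I pushed on until the jaw stopped.

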